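Lock the accessory peg into the slotted worktop rail

ROBOT

A 6-joint arm with a two-finger parallel gripper is mounted at the origin on a cart in front of the work surface, level with it; the furniture and walls round the work are solid. World frame = base frame: x ahead of the robot, y to its left, z up, the work surface at z = 0. Lengths are in m, angles in rad, forces in N, time in s.
With the tool pointing down it reaches from about 0.35 to 0.85 m from the base axis. Payload 8.1 kg.
Tool frame: the origin (TCP) lies at the very end of the fingers, on their centre line; the grasp point (between the pads) lies robot.tcp_to_grasp behind it (robot.tcp_to_grasp is the distance from the TCP to the grasp point, in m); z points along the fingers, y is the line along which they close (so a half turn about z gives the same grasp; the last joint's range is limited). The gripper opens to 93 mm and grips with 3 to 60 N. Pads are 15 mm wide; open, the fingers measure 128 mm over their backs; the gripper's body (75 mm by 188 mm) begins 65 mm behind the grasp point.
Start: joints at [1.107, 0.13, 1.488, -0, 1.523, -0.085], TCP at [0.222, 0.557, 0.219] pointing down, gripper open.
Joint ranges: [-2.96, 2.96], [-0.89, 2.26], [0.02, 2.5], [-1.34, 4.48], [0, 2.73], [-2.66, 2.66]. Speed limits (rad/s): [2.39, 2.39, 2.79, 3.14, 3.14, 3.14].

INTERFACE

Orientations are given as a rotation vector (axis times angle).
In Python, from plant import robot gives the robot as it stands. The module is installed in compiled form; this text tells all that it offers.
- The arm moves only by the shell command python3 -m pendant 'ROWS' [FORCE]. ROWS is JSON, a list that holds one entry, the list of rows, each a list of 5 numbers: the opening, from 0 (shut) to 1 (fully open), then the shift along the tool's x, y, z in cm, then the turn about the tool's z in degrees. In form: [[[fingers, x, y, z, roll], ...]]. A call has 1 to 8 rows; each row shifts and turns the commanded pose from where the row before left it, along the tool's axes as they then stand; what a row does not reach is not made up. A row lasts 1/10 s, in which the tool goes at most 50 mm and 8.59 degrees, less where a joint would pass 70% of its speed; a pose out of reach is approached as far as the arm can. A call is refused whole if a number of a shift passes 5 or a number of a turn 8.59, either way. A call with a gripper value outside its range is refused whole. The fingers move at their own pace and stop on an object; FORCE is the grip in N (left out, the last holds). Time passes only in rows, so rows that do not move let the fingers close. It gives the time, the measured TCP pose, the force, the opening and the grip force at its end, in the units of the state.
- robot.read_state(): the state, without advancing time (a new reading comes with each control period).
- robot.read_camera(name): name is "scene" or "side" or "wrist"; returns a dict with "img" (480x640x3 uint8, blue, green, red), "K" (3x3 intrinsics, pixels), "pose" (4x4, takes a point from camera to world coordinates). Camera axes: x right, y up, looking along -z (the intrinsics and any distortion apply to the point x, -y, -z); pixel columns grow to the right and rows downward; lengths in m; the calibration is good to about 2 mm. The wrist camera is an equidistant fisheye: a pixel r from the principal point sees the ray r / f radians off the axis. A picture is of the moment at which its call begins. There is no depth.
- robot.close_job(): hands the job in; it is judged then, once.
The state is a dict: "t": time; "q": joint angles; "dq": joint speeds; "joint_torque": joint torques, N m; "tool_pos": TCP position; "orientation": TCP orientation; "force": force on the tool from outside, world axes, zero at the start; "wrist_torque": the same for the moment, N m; "opening": finger opening in m; "gripper_force": force on a finger pad.
Only numpy, scipy, OpenCV 4.12 (cv2) and the standard library are available. Lean on these libraries where they do the work, as an engineer would, in place of code of your own. Each camera call takes 0.05 s, during which the arm holds its last target. There are 200 camera calls.

TASK

Take the peg out of its wooden storage block, put its hammer-head foot down through the slot of the metal rail, towards the end with the low black cap, and slide it, its grip bar still in line with the slot, towards the tall black end housing until it has pushed the sprung stop hidden in the slot fully in. Keep it there, turn it a quarter turn so that the foot catches under the lips, and leave it standing flat on the rail, still holding the sprung stop back. Feel for the stop gently, never pressing the peg against the rail or its stop with more than about 15 N, and leave the mug, the pepper mill and the spice jar alone.

Things in the scene. Friction and masses are not known exactly. Their poses are not given: they have to be found in the camera images.
- peg_grip (a point): Centre of the upright black grip bar of the loose steel peg (0.3 to 0.5 kg): bar 30 mm long (x), 14 mm thick (y; close the fingers on this), 40 mm tall. z points up the peg. Below the bar a 16 mm round neck, then a 40 mm round flange, 6 mm thick, its underside 38 mm below this point. At the start the flange rests on the storage block with the foot in its hole: lift straight up.
- peg_foot (a point): Lowest point of the same peg, on its axis, 58 mm below peg_grip; same axes. Under the flange a 12 mm round shank, 7.5 mm long, then the hammer-head foot: 30 mm long (x, in line with the grip bar), 13 mm wide (y), 12.5 mm tall, rounded underneath. Seated, it hangs clear of the channel's floor and 2.5 mm below the lips, so it turns freely.
- slot_mid (a point): Middle of the slot in the top of an aluminium channel rail fixed on the worktop, level with its top face (26 mm up). x runs along the slot to the tall black end housing (x +106 to +136 mm, 9 mm above the rail); z up. Rail 260 mm long, 44 wide. The slot is 15.5 mm wide between lips 5 mm thick, the channel below 36 mm wide: the foot enters only with the bar in line with the slot (either way round).
- slot_entry (a point): Good place to put the foot in: 65 mm from slot_mid towards the low black end cap (-x), top of the slot; same axes. Anywhere within 25 mm of it along the slot is clear. On the other side of slot_mid a sprung steel tongue (the stop) lies in the slot, 11 mm wide, level with the lips, and meets the peg's shank under the flange. Its free end is anywhere 10 to 60 mm beyond slot_mid: unmeasured, feel for it.
- stop (a joint): How far the sprung tongue is pushed in (towards the tall housing) from its own free position, 0 to 0.008 m; 0.008 = fully in, there it is solid and the force rises fast. It does not say where the tongue lies. Its spring gives only 0.5 N free to 1.4 N fully in, less than the friction of the standing peg, so a released peg stays put.
- block: Wooden storage block fixed to the worktop, 70 x 60 x 26 mm, with a 34 x 17 mm through hole along its x in which the peg's foot stands at the start; origin at the centre of its underside.
- mug: Bystander: pale mug with a handle, 86 x 122 x 90 mm, origin at the centre of its underside.
- pepper_mill: Bystander: turned wooden pepper mill, 58 mm across, 160 mm tall, origin at the centre of its underside.
- spice_jar: Bystander: spice jar with a dark lid, 41 mm across, 105 mm tall, origin at the centre of its underside.
Mind the look-alikes: they are no part of the job. What is shaped like the part that bears peg_grip but green or orange is not meant.

How it is judged:
By the outcome, as a careful person would: the job done as asked, in the order asked, and still so for the second after the job is handed in, with the robot touching nothing.
It also fails if it takes over 58 s, if anything falls off the work surface, if the arm or the gripper's body presses on something with over 40 N, if the wrist force passes 120 N, or if a joint passes its speed limit or range.

## Working session

There is one attempt and no reset: what is moved stays moved. The work goes in short steps, Python scripts to look and compute and a shell command to move; the robot and the scene stay as the last step left them, time stands still between calls to the robot, and variables do not carry over. Pictures are saved under pics/ and viewed, at most 13 in all, crops included, and the job is handed in when it is done.

```bash
mkdir -p pics; python3 - <<'E'
from plant import robot
import cv2,pickle
d={n:robot.read_camera(n) for n in("scene","side","wrist")}
pickle.dump(d,open('c0.pkl','wb'))
for n in d: cv2.imwrite(f'pics/{n}0.png',d[n]['img'])
print(robot.tcp_to_grasp,robot.read_state())
for n in d: print(n,d[n]['K'],d[n]['pose'],[k for k in d[n]])
E
```

```text
0.0188 {'t': 0.15, 'q': array([ 1.10658404e+00,  1.31015338e-01,  1.48902754e+00,  1.59050359e-05,
        1.52302683e+00, -8.54028434e-02]), 'dq': array([-0.0009817 , -0.00159001, -0.00476189, -0.00036505,  0.00251371,
       -0.0001203 ]), 'joint_torque': array([ 2.56359554e-04, -5.60477221e+01, -4.92332053e+01,  7.68018072e-02,
        3.05390416e-02, -1.60887125e-04]), 'tool_pos': array([0.22166151, 0.55706883, 0.21781279]), 'orientation': array([-5.91403841e-01, -3.08500026e+00,  2.22603682e-03]), 'force': array([ 0.36895715,  0.64968786, -0.12989509]), 'wrist_torque': array([-0.02134821, -0.05096306,  0.01205818]), 'gripper_force': 0.0, 'opening': 0.09312885798565965}
scene [[493.99555599   0.         321.75679535]
 [  0.         493.99555599 238.41375988]
 [  0.           0.           1.        ]] [[ 0.60330663  0.33565432 -0.72343437 -0.23656046]
 [-0.79715643  0.28078851 -0.53450859 -0.62854834]
 [ 0.02372194  0.89916294  0.43697057  0.52626924]
 [ 0.          0.          0.          1.        ]] ['img', 'K', 'pose']
side [[589.78541404   0.         309.86603287]
 [  0.         589.78541404 245.83489477]
 [  0.           0.           1.        ]] [[ 0.4598042   0.5251257  -0.71611668 -0.3745671 ]
 [-0.88786382  0.28699437 -0.35962769 -0.52343339]
 [ 0.01667171  0.80117241  0.59820132  0.84342738]
 [ 0.          0.          0.          1.        ]] ['img', 'K', 'pose']
wrist [[371.64829954   0.         322.01784774]
 [  0.         371.64829954 237.50654   ]
 [  0.           0.           1.        ]] [[ 0.37007819 -0.89563199 -0.24674981  0.15331809]
 [ 0.92899889  0.35627303  0.10015286  0.58542103]
 [-0.0017898  -0.26629469  0.96389     0.38510472]
 [ 0.          0.          0.          1.        ]] ['img', 'K', 'pose']
```

View pics/scene0.png

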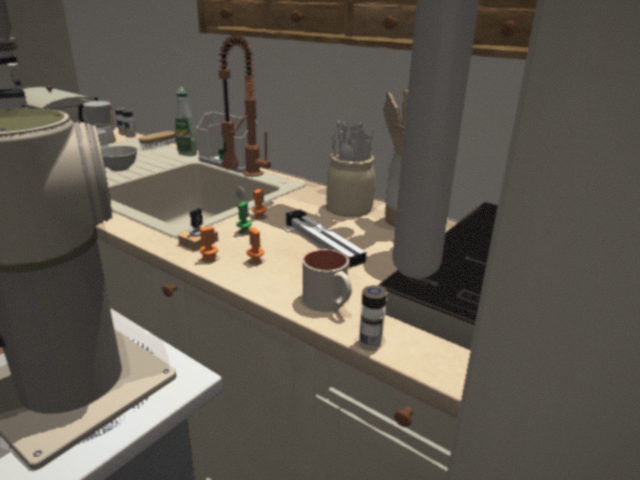

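View pics/side0.png

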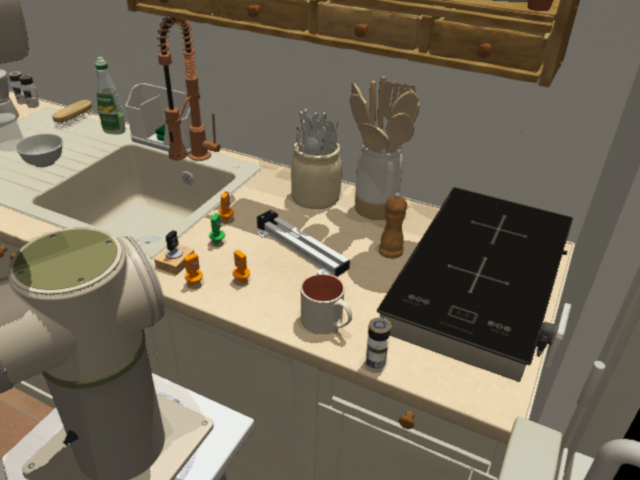

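The side view shows the black-gripped peg in its block near (172,245), with orange and green look-alikes around it. The rail runs from (268,222) to (340,262), the mug is at (322,305) and the mill at (393,228). Next I'll enlarge the side view and look at the wrist image.

```bash
cat > h.py <<'E'
import numpy as np,pickle,cv2
def ray(c,u,v,fish=False):
    K=c['K'];x=(u-K[0,2])/K[0,0];y=(v-K[1,2])/K[1,1]
    if fish:
        r=np.hypot(x,y);s=np.sin(r)/max(r,1e-9);d=np.array([x*s,-y*s,-np.cos(r)])
    else: d=np.array([x,-y,-1])
    return c['pose'][:3,:3]@d,c['pose'][:3,3]
def pt(c,u,v,z,fish=False):
    d,o=ray(c,u,v,fish);return o+d*(z-o[2])/d[2]
E
python3 - <<'E'
import pickle,cv2
d=pickle.load(open('c0.pkl','rb'))
im=d['side']['img'][185:305,150:360]
cv2.imwrite('pics/side0c.png',cv2.resize(im,None,fx=3.8,fy=3.8,interpolation=cv2.INTER_CUBIC))
E
```

```text
(no output)
```

View pics/side0c.png

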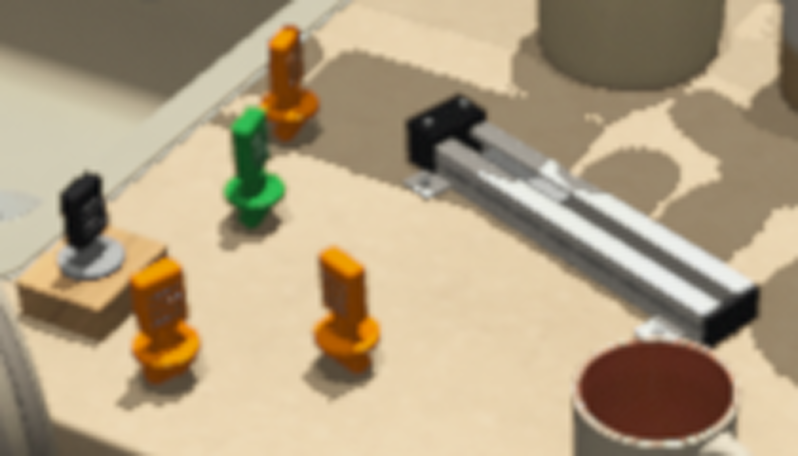

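View pics/wrist0.png

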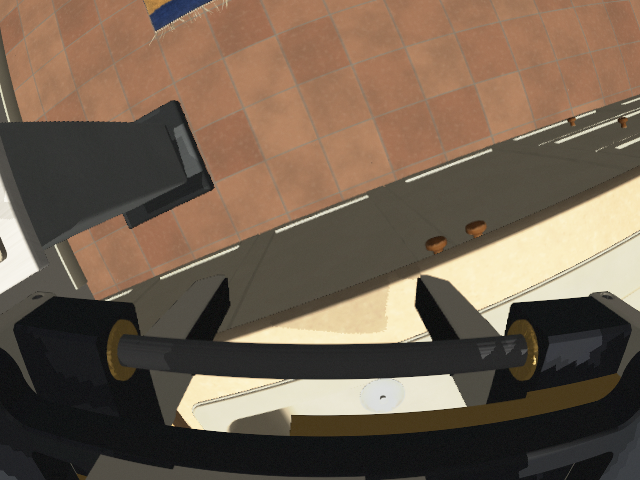

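```bash
python3 - <<'E'
from h import *
d=pickle.load(open('c0.pkl','rb'));s=d['side'];c=d['scene']
P=lambda x,y,z:pt(s,150+x/3.8,185+y/3.8,z).round(4)
for n,a in dict(bartop=(85,181,.084),flange=(92,256,.032),bl=(18,287,.026),bn=(99,317,.026),br=(166,250,.026),bf=(92,224,.026),
 hl=(408,123,.035),hb=(460,96,.035),hr=(487,112,.035),hn=(437,142,.035),cl=(704,321,.026),cr=(757,287,.026),railL=(437,150,.026),railR=(487,122,.026)).items(): print(n,P(*a))
print('scene',pt(c,197,212,.084),pt(c,196,234,.032))
E
```

```text
bartop [0.4323 0.2215 0.084 ]
flange [0.4284 0.2213 0.032 ]
bl [0.3897 0.246  0.026 ]
bn [0.3899 0.1873 0.026 ]
br [0.4602 0.1917 0.026 ]
bf [0.46   0.2467 0.026 ]
hl [0.6349 0.1286 0.035 ]
hb [0.6782 0.1154 0.035 ]
hr [0.6704 0.0905 0.035 ]
hn [0.6253 0.1013 0.035 ]
cl [ 0.5536 -0.1211  0.026 ]
cr [ 0.5974 -0.135   0.026 ]
railL [0.6287 0.1036 0.026 ]
railR [0.6719 0.0915 0.026 ]
scene [0.42314006 0.21239319 0.084     ] [0.41437655 0.21226785 0.032     ]
```

```bash
python3 - <<'E'
from h import *
d=pickle.load(open('c0.pkl','rb'));s=d['side']
for n,a in dict(mill=(391,250),crock=(316,200),jar=(376,210),mug=(322,325),o1=(193,282),o2=(241,281),o3=(225,220),g=(216,243),spice=(376,363)).items(): print(n,pt(s,*a,0).round(3))
E
```

```text
mill [ 0.713 -0.193  0.   ]
crock [0.825 0.063 0.   ]
jar [ 0.857 -0.096  0.   ]
mug [ 0.409 -0.161  0.   ]
o1 [ 0.394  0.148 -0.   ]
o2 [0.447 0.057 0.   ]
o3 [0.629 0.222 0.   ]
g [0.537 0.186 0.   ]
spice [ 0.366 -0.297  0.   ]
```

```bash
python3 -m pendant '[[[1,0,0,0,-8],[1,0,0,0,-8],[1,0,0,0,-8],[0.5,-2.6,-4.2,0,0],[0.5,-2.6,-4.2,0,0],[0.5,-2.6,-4.2,0,0],[0.5,-2.6,-4.2,0,0]]]'
python3 -m pendant '[[[0.5,-2.6,-4.2,0,0],[0.5,-2.6,-4.2,0,0],[0.5,-2.6,-4.2,0,0],[0.5,-1.3,-3,0,0],[0.5,0,0,0,0]]]'
python3 - <<'E'
from plant import robot
from h import *
from scipy.spatial.transform import Rotation as R
s=robot.read_state();r=R.from_rotvec(s['orientation']).as_matrix();print(s['tool_pos'],r.round(3))
c=robot.read_camera('wrist');pickle.dump(c,open('w1.pkl','wb'));cv2.imwrite('pics/w1.png',c['img'])
E
```

```text
t: 0.85
tool_pos: [0.3329, 0.3921, 0.2183]
orientation: [0.064, -3.141, 0.0]
force: [0.7, 0.1, -0.8]
opening: 0.0657
gripper_force: 0.0
t: 1.35
tool_pos: [0.4312, 0.2381, 0.2184]
orientation: [-0.056, 3.141, -0.002]
force: [-0.1, -0.6, -0.2]
opening: 0.0469
gripper_force: 0.0
[0.43119263 0.23813799 0.21839852] [[-0.999 -0.035  0.   ]
 [-0.035  0.999 -0.001]
 [-0.    -0.001 -1.   ]]
```

View pics/w1.png

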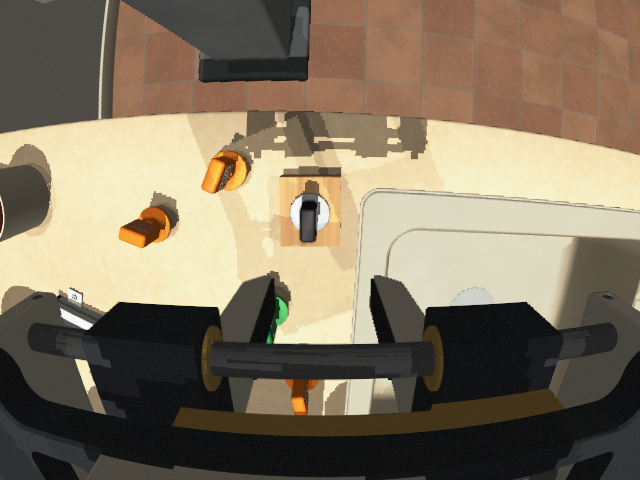

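The peg's bar top runs from about (309,197) to (309,240), and the flange centre is about (309,213). The block's top corners are (280,178), (340,178), (281,247) and (341,247).

```bash
python3 - <<'E'
from h import *
c=pickle.load(open('w1.pkl','rb'))
im=cv2.resize(c['img'][160:260,250:370],None,fx=6,fy=6,interpolation=cv2.INTER_CUBIC);cv2.imwrite('pics/w1c.png',im)
for u,v,z in [(280,178,.026),(340,178,.026),(281,247,.026),(341,247,.026),(309,213,.032)]: print(pt(c,u,v,z,True).round(4))
E
```

```text
[0.3983 0.1965 0.026 ]
[0.3965 0.2549 0.026 ]
[0.4684 0.1982 0.026 ]
[0.4663 0.2591 0.026 ]
[0.4311 0.226  0.032 ]
```

View pics/w1c.png

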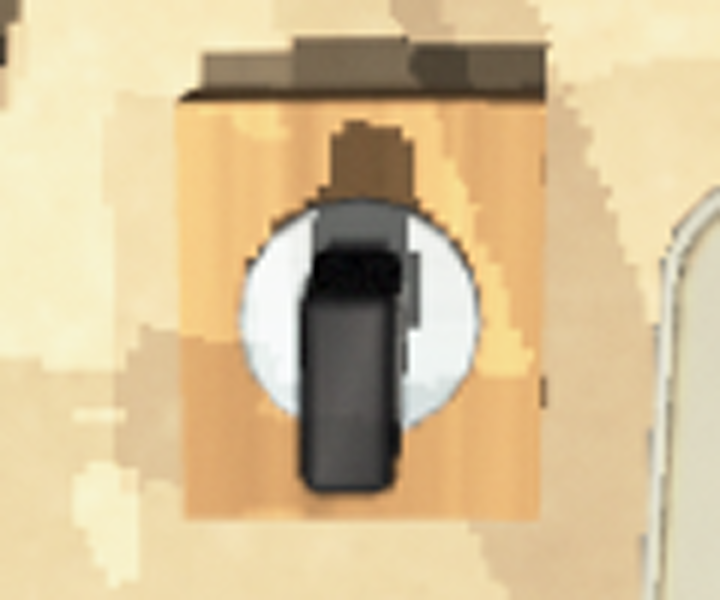

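```bash
python3 - <<'E'
from h import *
c=pickle.load(open('w1.pkl','rb'))
for x,y,z in [(348,394,.084),(350,298,.084),(348,490,.084),(360,315,.032),(178,100,.026),(547,100,.026),(184,518,.026),(540,518,.026)]: print(pt(c,250+x/6,160+y/6,z,True).round(4))
E
```

```text
[0.4311 0.227  0.084 ]
[0.4175 0.2269 0.084 ]
[0.445  0.2273 0.084 ]
[0.4305 0.2269 0.032 ]
[0.397  0.1962 0.026 ]
[0.3951 0.2559 0.026 ]
[0.4678 0.1979 0.026 ]
[0.4656 0.258  0.026 ]
```

```bash
python3 -m pendant '[[[0.5,0,-1.1,3,1],[0.5,0,0,4,0],[0.5,0,0,4,0],[0.5,0,0,3,0],[0.5,0,0,2,0],[0.5,0,0,1,0],[0.5,0,0,0,0]]]' 30
python3 -m pendant '[[[0,0,0,0,0],[0,0,0,0,0],[0,0,0,0,0],[0,0,0,0,0],[0,0,0,0,0],[0,0,0,0,0]]]' 30
python3 -c "
from plant import robot
s=robot.read_state();print(s['tool_pos'],s['force'],s['wrist_torque'],s['orientation'])"
```

```text
t: 2.1
tool_pos: [0.4285, 0.231, 0.0472]
orientation: [0.037, -3.138, 0.001]
force: [-0.1, 0.3, 0.6]
opening: 0.0466
gripper_force: 0.0
t: 2.7
tool_pos: [0.4312, 0.2286, 0.0497]
orientation: [-0.035, 3.14, -0.006]
force: [0.9, -11.9, 7.7]
opening: 0.014
gripper_force: 29.9
[0.43115379 0.22857761 0.04966023] [  0.85511821 -11.85695092   7.70935914] [-2.47215282  0.04009851  0.05252622] [-0.03542846  3.13981519 -0.00552757]
```

```bash
python3 -m pendant '[[[0,0,0,-0.5,0],[0,0,0,-1,0],[0,0,0,-1,0],[0,0,0,-2,0],[0,0,0,0,0],[0,0,0,0,0]]]' 40
python3 -c "
from plant import robot
s=robot.read_state();print(s['tool_pos'],s['force'],s['wrist_torque'],s['orientation'],s['q'])"
```

```text
t: 3.3
tool_pos: [0.4305, 0.2309, 0.0939]
orientation: [-0.035, 3.14, 0.001]
force: [-0.0, -0.4, -3.3]
opening: 0.0138
gripper_force: 40.0
[0.43049166 0.23085821 0.09385509] [-4.17733502e-04 -4.07675027e-01 -3.33987853e+00] [ 0.0497611   0.05117167 -0.00574862] [-3.54323124e-02  3.14022437e+00  1.18431793e-03] [ 3.87019466e-01 -7.71646716e-02  1.93312109e+00  2.84556459e-04
  1.28427280e+00 -1.20642288e+00]
```

```bash
python3 -m pendant '[[[0,0,0,-2,8.4],[0,0,0,-2,8.4],[0,0,0,-2,8.4],[0,0,0,0,8.4],[0,0,0,0,8.4],[0,0,0,0,8.4],[0,0,0,0,8.4],[0,0,0,0,8.4]]]' 
python3 -m pendant '[[[0,0,0,0,8.4],[0,0,0,0,8.4],[0,0,0,0,8.4],[0,0,0,0,8.4],[0,0,0,0,8.4],[0,0,0,0,0]]]' 
python3 -m pendant '[[[0,-2.9,3.1,0,0],[0,-2.9,3.1,0,0],[0,-2.9,3.1,0,0],[0,-2.9,3.1,0,0],[0,-2.9,3.1,0,0],[0,-2.9,3.1,0,0],[0,-2.9,3.1,0,0],[0,-2.7,3.2,0,0]]]'
python3 -m pendant '[[[0,0,0,0,0],[0,0,0,0,0]]]'
python3 - <<'E'
from plant import robot
from h import *
from scipy.spatial.transform import Rotation as R
s=robot.read_state();r=R.from_rotvec(s['orientation']).as_matrix();print(s['tool_pos'],r.round(3),s['q'].round(2),s['force'])
c=robot.read_camera('wrist');pickle.dump((c,robot.read_camera('side'),s),open('w2.pkl','wb'));cv2.imwrite('pics/w2.png',c['img'])
E
```

```text
t: 4.1
tool_pos: [0.4294, 0.2304, 0.1521]
orientation: [-1.716, -2.63, 0.002]
force: [1.1, -0.2, -4.3]
opening: 0.0139
gripper_force: 40.0
t: 4.7
tool_pos: [0.4294, 0.2304, 0.1523]
orientation: [-2.542, -1.845, 0.003]
force: [-0.3, -1.0, -3.8]
opening: 0.0141
gripper_force: 40.0
t: 5.5
tool_pos: [0.5965, -0.0665, 0.1525]
orientation: [-2.535, -1.854, 0.001]
force: [0.4, 0.3, -4.0]
opening: 0.0139
gripper_force: 40.0
t: 5.7
tool_pos: [0.596, -0.0656, 0.1522]
orientation: [-2.537, -1.85, 0.002]
force: [0.1, 1.0, -2.9]
opening: 0.0138
gripper_force: 40.0
[ 0.59595314 -0.0656204   0.15218264] [[ 0.306  0.952 -0.002]
 [ 0.952 -0.306  0.001]
 [ 0.    -0.002 -1.   ]] [-0.2   0.17  1.57  0.    1.41  0.12] [ 0.12386836  1.01646774 -2.86986339]
```

View pics/w2.png

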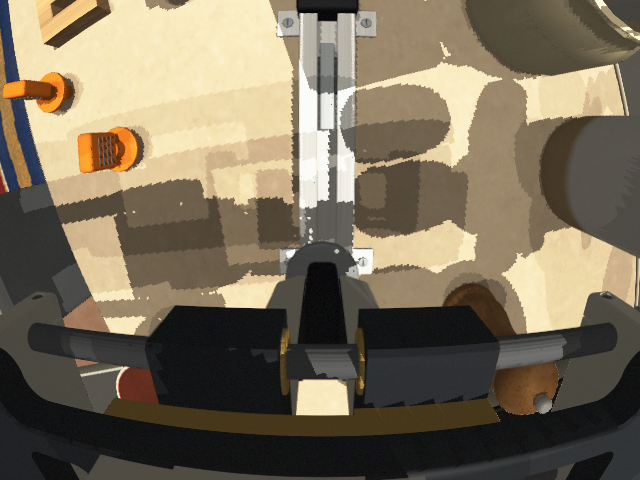

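The rail runs up the image at columns 296 to 355, with the housing at row 5. The steel tongue shows in the slot at rows 43 to 128, around column 327. I'll enlarge the rail.

```bash
python3 - <<'E'
from h import *
c=pickle.load(open('w2.pkl','rb'))[0]
a=c['img'][0:130,275:380];b=c['img'][120:250,275:380]
im=np.hstack([cv2.resize(q,None,fx=3.8,fy=4.6,interpolation=cv2.INTER_CUBIC) for q in(a,b)]);print(im.shape);cv2.imwrite('pics/w2c.png',im)
E
```

```text
(598, 798, 3)
```

View pics/w2c.png

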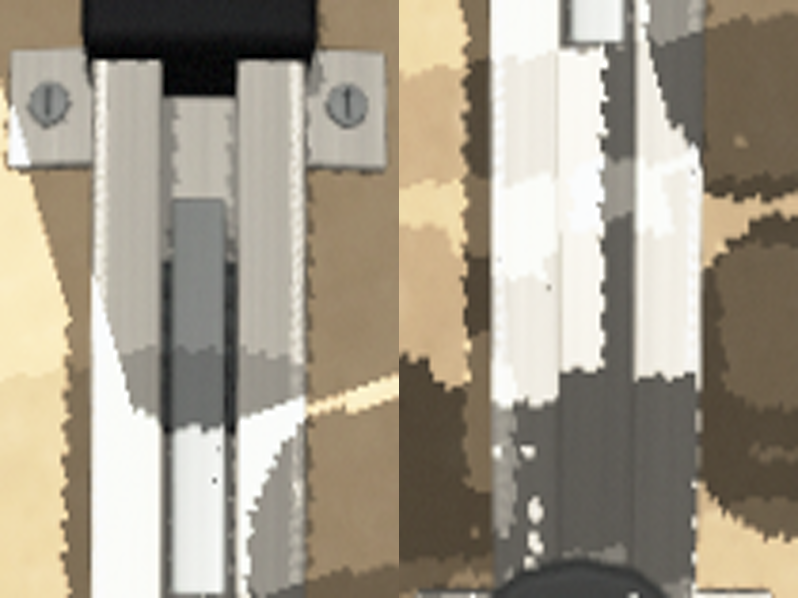

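```bash
python3 - <<'E'
from h import *
c,sd,s=pickle.load(open('w2.pkl','rb'))
f=lambda u,v:pt(c,u,v,.026,True)
A=f(327.6,13);B=f(327.1,185);T=f(327,129.5);C=f(327.2,235)
print(A,B,C,T); d=(A-B)/np.linalg.norm(A-B);print(d,np.degrees(np.arctan2(d[1],d[0])))
n=np.array([-d[1],d[0],0]);tp=s['tool_pos']
print('lateral TCP',(tp-B)@n,'along B->tcp',(tp-B)@d,'A-B',np.linalg.norm(A-B),'tongue from A',(A-T)@d,'tcp->A',(A-tp)@d)
for u in(300,301,353,354): print(f(u,100)@n-B@n)
E
```

```text
[0.65385026 0.10141178 0.026     ] [ 0.61069995 -0.03168893  0.026     ] [ 0.59831339 -0.07089871  0.026     ] [0.62403328 0.01029799 0.026     ]
[0.30839156 0.9512595  0.        ] 72.0376746484658
lateral TCP 0.0035638688280681917 along B->tcp -0.03682542159231942 A-B 0.13992050444547688 tongue from A 0.09586816036275551 tcp->A 0.1767459260377963
0.021312507730379848
0.02053381619137795
-0.019884057677630795
-0.02066509150918694
```

```bash
python3 - <<'E'
from h import *
c,sd,s=pickle.load(open('w2.pkl','rb'))
n=np.array([-.9513,.3084,0]);tp=s['tool_pos']
# flange top rim z
im=c['img'].astype(int)
for v in(244,248,252,256): print(v,im[v,280:368].sum(1).tolist()[::2])
for u in(322,322.5,323):
  p=pt(c,u,243,tp[2]-.0177,True);print(u,(p-tp)@n,p-tp)
E
```

```text
244 [270, 269, 281, 270, 266, 317, 332, 321, 313, 318, 276, 308, 417, 209, 175, 169, 177, 189, 184, 202, 211, 212, 208, 203, 187, 184, 177, 176, 173, 217, 278, 285, 284, 280, 290, 282, 272, 601, 596, 600, 602, 602, 605, 600]
248 [266, 241, 248, 253, 255, 248, 245, 282, 241, 252, 189, 170, 198, 208, 201, 208, 201, 202, 198, 202, 203, 199, 203, 205, 197, 200, 201, 199, 215, 209, 190, 174, 278, 375, 390, 407, 593, 351, 347, 290, 280, 343, 300, 286]
252 [535, 534, 548, 706, 755, 755, 755, 716, 185, 192, 194, 197, 199, 198, 195, 195, 195, 198, 192, 195, 201, 191, 202, 198, 199, 197, 196, 287, 577, 383, 199, 192, 194, 219, 192, 424, 444, 751, 752, 754, 752, 748, 749, 746]
256 [517, 528, 543, 503, 744, 739, 551, 191, 188, 193, 196, 199, 197, 198, 194, 195, 188, 196, 199, 199, 199, 192, 192, 196, 195, 195, 196, 195, 196, 191, 193, 195, 195, 194, 195, 184, 577, 749, 746, 748, 751, 706, 738, 744]
322 0.00020638836795488363 [ 0.0061535   0.01965051 -0.0177    ]
322.5 -5.3064537060428484e-05 [ 0.00640055  0.01957128 -0.0177    ]
323 -0.0003125168026252099 [ 0.0066476   0.01949204 -0.0177    ]
```

```bash
python3 - <<'E'
from h import *
c,sd,s=pickle.load(open('w2.pkl','rb'))
cv2.imwrite('pics/w2p.png',cv2.resize(c['img'][230:350,250:400],None,fx=5,fy=5,interpolation=cv2.INTER_CUBIC))
E
```

```text
(no output)
```

View pics/w2p.png

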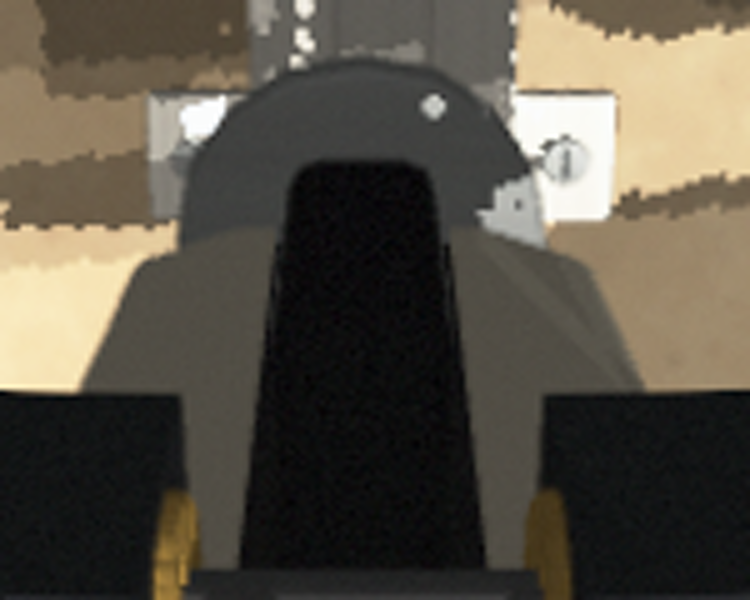

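The flange is centred at column 322.6, so the peg sits centred in the tool. I'll shift 3.5 mm sideways, lower to just above the slot and look again.

```bash
python3 -m pendant '[[[0,0,0.35,2,0],[0,0,0,2,0],[0,0,0,2,0],[0,0,0,1.3,0],[0,0,0,0,0],[0,0,0,0,0]]]' 
python3 - <<'E'
from plant import robot
from h import *
c=robot.read_camera('wrist');s=robot.read_state();print(s['tool_pos'],s['force'])
pickle.dump((c,None,s),open('w3.pkl','wb'))
cv2.imwrite('pics/w3.png',cv2.resize(c['img'][60:260,240:400],None,fx=3,fy=3,interpolation=cv2.INTER_CUBIC))
E
```

```text
t: 6.4
tool_pos: [0.5997, -0.0653, 0.0811]
orientation: [2.539, 1.85, 0.0]
force: [-0.1, -0.5, -2.6]
opening: 0.0138
gripper_force: 40.0
[ 0.60034425 -0.06565641  0.08183425] [ 0.1775751  -0.28832452 -2.91034739]
```

View pics/w3.png

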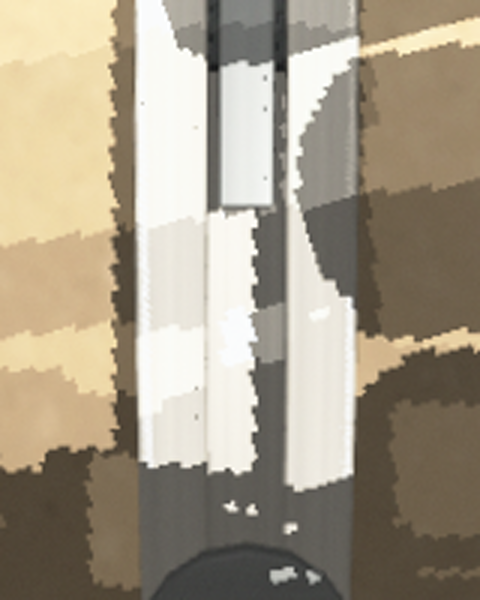

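```bash
python3 - <<'E'
from h import *
c,_,s=pickle.load(open('w3.pkl','rb'));tp=s['tool_pos']
f=lambda u,v:pt(c,u,v,.026,True)
A=f(322.3,70);B=f(322.0,206.7);T=f(322,129)
d=(A-B)/np.linalg.norm(A-B);n=np.array([-d[1],d[0],0]);print(np.degrees(np.arctan2(d[1],d[0])),(tp-B)@n,'tongue ahead of TCP',(T-tp)@d,'width',np.linalg.norm(f(308.7,206.7)-f(335.3,206.7)))
print(tp@np.array([.3084,.9513,0]))
E
```

```text
72.03060221114471 -0.000888706487529296 tongue ahead of TCP 0.07976293138711914 width 0.016193980748616034
0.12268722696550188
```

```bash
python3 -m pendant '[[[0,0,-0.08,0.3,0],[0,0,0,0.3,0],[0,0,0,0.2,0],[0,0,0,0.2,0],[0,0,0,0.2,0],[0,0,0,0,0],[0,0,0,0,0]]]'
```

```text
t: 7.15
tool_pos: [0.5989, -0.0657, 0.0686]
orientation: [-2.54, -1.849, 0.0]
force: [0.1, 1.0, -3.6]
opening: 0.0138
gripper_force: 40.0
```

```bash
python3 -m pendant '[[[0,0,0,0.15,0],[0,0,0,0.15,0],[0,0,0,0.15,0],[0,0,0,0,0],[0,0,0,0,0]]]'
```

```text
t: 7.65
tool_pos: [0.5989, -0.0657, 0.064]
orientation: [-2.54, -1.849, 0.0]
force: [0.6, -0.4, -3.2]
opening: 0.014
gripper_force: 40.0
```

```bash
python3 -m pendant '[[[0,0,0,0.2,0],[0,0,0,0.2,0],[0,0,0,0.2,0],[0,0,0,0.2,0],[0,0,0,0.1,0],[0,0,0,0.1,0],[0,0,0,0,0],[0,0,0,0,0]]]'
```

```text
t: 8.45
tool_pos: [0.599, -0.0657, 0.0542]
orientation: [2.54, 1.849, 0.0]
force: [0.6, 0.6, -3.8]
opening: 0.0137
gripper_force: 40.0
```

```bash
for i in 1; do python3 -m pendant '[[[0,0,0,0.1,0],[0,0,0,0.1,0],[0,0,0,0.1,0],[0,0,0,0,0],[0,0,0,0,0]]]'; done; python3 -m pendant '[[[0,0,0,0.05,0],[0,0,0,0,0]]]';python3 -m pendant '[[[0,0,0,0.05,0],[0,0,0,0,0]]]'
```

```text
t: 8.95
tool_pos: [0.5989, -0.0657, 0.0511]
orientation: [-2.54, -1.849, 0.0]
force: [-0.2, 0.4, -3.7]
opening: 0.0138
gripper_force: 40.0
t: 9.15
tool_pos: [0.5989, -0.0656, 0.0506]
orientation: [-2.54, -1.849, 0.0]
force: [-0.4, 0.6, -3.8]
opening: 0.0134
gripper_force: 40.0
t: 9.35
tool_pos: [0.5989, -0.0657, 0.0501]
orientation: [-2.54, -1.849, 0.0]
force: [0.5, 0.7, -3.8]
opening: 0.014
gripper_force: 40.0
```

```bash
for i in 1 ; do python3 -m pendant '[[[0,0,0,0.05,0],[0,0,0,0,0]]]' | grep -E "pos|force"; python3 -m pendant '[[[0,0,0,0.05,0],[0,0,0,0,0]]]'| grep -E "pos|force";  done
```

```text
tool_pos: [0.599, -0.0657, 0.0496]
force: [0.2, -0.6, -2.9]
gripper_force: 40.0
tool_pos: [0.599, -0.0657, 0.0496]
force: [-2.8, 0.3, 1.5]
gripper_force: 40.0
```

```bash
python3 -m pendant '[[[0,0,0,-0.1,0],[0,0,0,0,0],[0,1,0,0,0],[0,1,0,0,0],[0,1,0,0,0],[0,1,0,0,0],[0,0,0,0,0]]]';python3 -m pendant '[[[0,1,0,0,0],[0,1,0,0,0],[0,0.5,0,0,0],[0,0.3,0,0,0],[0,0,0,0,0],[0,0,0,0,0]]]'
```

```text
t: 10.45
tool_pos: [0.6117, -0.0258, 0.0501]
orientation: [-2.538, -1.851, -0.001]
force: [-0.5, -0.4, -3.1]
opening: 0.0137
gripper_force: 40.0
t: 11.05
tool_pos: [0.6198, -0.0011, 0.0501]
orientation: [2.54, 1.849, -0.0]
force: [0.8, 0.4, -2.9]
opening: 0.0138
gripper_force: 40.0
```

```bash
g(){ grep -E "pos|^force"; }; python3 -m pendant '[[[0,0.2,0,0,0],[0,0.2,0,0,0],[0,0.2,0,0,0],[0,0.2,0,0,0],[0,0,0,0,0],[0,0,0,0,0]]]'|g
python3 -m pendant '[[[0,0.1,0,0,0],[0,0.1,0,0,0],[0,0,0,0,0]]]'|g
```

```text
tool_pos: [0.6223, 0.0066, 0.0502]
force: [-0.2, 0.3, -3.6]
tool_pos: [0.623, 0.0086, 0.0502]
force: [-0.5, -1.3, -3.8]
```

```bash
g(){ grep -E "pos|^force"; };  python3 -m pendant '[[[0,0.1,0,0,0],[0,0,0,0,0]]]'|g;  python3 -m pendant '[[[0,0.05,0,0,0],[0,0,0,0,0]]]'|g; python3 -m pendant '[[[0,0.05,0,0,0],[0,0,0,0,0]]]'|g
```

```text
tool_pos: [0.6233, 0.0096, 0.0501]
force: [-0.0, -0.2, -2.6]
tool_pos: [0.6234, 0.01, 0.0502]
force: [-0.3, -2.1, -3.9]
tool_pos: [0.6236, 0.0105, 0.0501]
force: [0.5, -1.3, -3.2]
```

```bash
g(){ grep -E "pos|^force"; };  for i in 1; do python3 -m pendant '[[[0,0.05,0,0,0],[0,0,0,0,0]]]'|g;  python3 -m pendant '[[[0,0.05,0,0,0],[0,0,0,0,0]]]'|g; python3 -m pendant '[[[0,0.05,0,0,0],[0,0,0,0,0]]]'|g; done
```

```text
tool_pos: [0.6237, 0.011, 0.0501]
force: [-0.7, -1.3, -4.0]
tool_pos: [0.6239, 0.0114, 0.0502]
force: [0.4, -2.1, -3.6]
tool_pos: [0.624, 0.0118, 0.0501]
force: [0.1, -1.2, -3.2]
```

```bash
g(){ grep -E "pos|^force"; };  for i in 1; do python3 -m pendant '[[[0,0.05,0,0,0],[0,0,0,0,0]]]'|g;  python3 -m pendant '[[[0,0.05,0,0,0],[0,0,0,0,0]]]'|g; done
```

```text
tool_pos: [0.6241, 0.0121, 0.0501]
force: [0.8, -3.2, -1.9]
tool_pos: [0.6241, 0.0123, 0.0501]
force: [-1.2, -5.7, -2.6]
```

```bash
g(){ grep -E "pos|^force|orien"; }; python3 -m pendant '[[[0,0.02,0,0,0],[0,0,0,0,4],[0,0,0,0,4],[0,0,0,0,4],[0,0,0,0,0]]]'|g; python3 -m pendant '[[[0,0,0,0,4],[0,0,0,0,4],[0,0,0,0,4],[0,0,0,0,0]]]'|g
```

```text
tool_pos: [0.6233, 0.0126, 0.0498]
orientation: [-2.721, -1.569, 0.004]
force: [-3.4, -4.6, -2.0]
tool_pos: [0.6229, 0.0127, 0.0497]
orientation: [-2.87, -1.276, 0.005]
force: [-6.1, -3.9, -1.1]
```

```bash
g(){ grep -E "pos|^force|orien"; }; python3 -m pendant '[[[0,-0.03,-0.06,0,0],[0,-0.02,-0.05,0,0],[0,0,0,0,0]]]'|g; python3 -c "
from plant import robot
s=robot.read_state();print(s['wrist_torque'],s['gripper_force'],s['opening'])"
```

```text
tool_pos: [0.6227, 0.0127, 0.0497]
orientation: [2.869, 1.28, -0.002]
force: [-0.7, -5.3, -5.2]
[-1.18998153  0.40253095  0.02392679] 39.987961649894714 0.013889429282892793
```

```bash
g(){ grep -E "pos|^force|orien"; }; python3 -m pendant '[[[0,0,0,0,4],[0,0,0,0,4],[0,0,0,0,4],[0,0,0,0,0]]]'|g; python3 -m pendant '[[[0,0,0,0,4],[0,0,0,0,4],[0,0,0,0,0]]]'|g
```

```text
tool_pos: [0.6226, 0.0127, 0.0497]
orientation: [2.988, 0.969, -0.003]
force: [-1.5, -4.8, -3.2]
tool_pos: [0.6225, 0.0127, 0.0497]
orientation: [3.048, 0.758, -0.003]
force: [-1.6, -4.7, -4.0]
```

```bash
g(){ grep -E "pos|^force|orien"; }; python3 -m pendant '[[[0,0,0,0,4],[0,0,0,0,4],[0,0,0,0,4],[0,0,0,0,4],[0,0,0,0,4],[0,0,0,0,0]]]'|g; python3 -m pendant '[[[0,0,0,0,4],[0,0,0,0,4],[0,0,0,0,4],[0,0,0,0,4],[0,0,0,0,4],[0,0,0,0,0]]]'|g
```

```text
tool_pos: [0.6225, 0.0128, 0.0497]
orientation: [3.133, 0.218, -0.003]
force: [-2.7, -4.7, -2.9]
tool_pos: [0.6224, 0.0129, 0.0496]
orientation: [3.123, -0.33, -0.003]
force: [-2.2, -4.3, -3.8]
```

```bash
g(){ grep -E "pos|^force|orien"; }; python3 -m pendant '[[[0,0,0,0,3],[0,0,0,0,2.9],[0,0,0,0.05,0],[0,0,0,0,0]]]'|g; python3 -m pendant '[[[0,0,0,0.05,0],[0,0,0,0,0]]]'|g
```

```text
tool_pos: [0.6225, 0.0129, 0.0496]
orientation: [3.103, -0.487, -0.002]
force: [-4.1, -4.2, -0.5]
tool_pos: [0.6225, 0.0129, 0.0496]
orientation: [3.103, -0.486, -0.002]
force: [-5.5, -5.4, 3.7]
```

```bash
g(){ grep -E "pos|^force|open|^t"; }; python3 -m pendant '[[[0,-0.05,0,0,0],[0,0,0,-0.03,0],[0,0,0,0,0]]]'|g; python3 -m pendant '[[[0.35,0,0,0,0],[0.35,0,0,0,0],[0.35,0,0,0,0],[0.35,0,0,0,0]]]'|g; python3 - <<'E'
from plant import robot
from h import *
c=robot.read_camera('side');pickle.dump((c,robot.read_camera('wrist')),open('e.pkl','wb'))
E
```

```text
t: 17.55
tool_pos: [0.6224, 0.013, 0.0496]
force: [-3.1, -5.4, 0.3]
opening: 0.0142
t: 17.95
tool_pos: [0.623, 0.0139, 0.0497]
force: [-0.6, -0.6, -0.1]
opening: 0.0323
```

Released with no residual force. I'll go straight up and look.

```bash
python3 -m pendant '[[[0.35,0,0,-1,0],[0.35,0,0,-2,0],[0.35,0,0,-3,0],[0.35,0,0,-3,0],[0.35,0,0,-3,0],[0.35,0,0,0,0],[0.35,0,0,0,0],[0.35,0,0,0,0]]]'; python3 - <<'E'
from plant import robot
from h import *
c=robot.read_camera('side');w=robot.read_camera('wrist')
a=cv2.resize(c['img'][190:290,230:360],(520,400),interpolation=cv2.INTER_CUBIC)
b=cv2.resize(w['img'][60:460,180:460],(280,400))
cv2.imwrite('pics/e.png',np.hstack([a,b]))
E
```

```text
t: 18.85
tool_pos: [0.6221, 0.0136, 0.1686]
orientation: [3.104, -0.486, -0.002]
force: [0.0, 0.4, -0.5]
opening: 0.0325
gripper_force: 0.0
```

View pics/e.png

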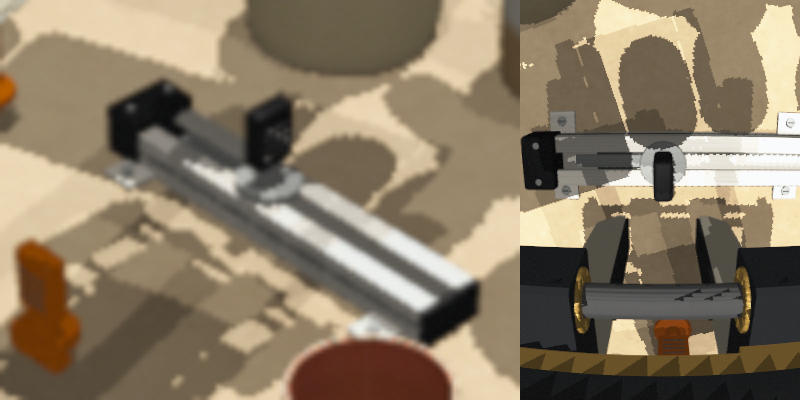

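The peg stands flat on the rail at (270,180) in the left panel, its bar across the slot; the mug is where it was. Handing in.

```bash
python3 -c "
from plant import robot
print(robot.close_job())"
```

```text
the job is handed in; nothing more can be done
None
```

The job is handed in at about 19 s: the peg stands flat on the rail, turned a quarter turn so its foot should be under the lips, and contact forces read about 7 N at most. I felt the stop go solid before turning, but the flange hides it, so I couldn't see that it was still fully in after release.

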